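# Take the bayonet lens off the upward-looking camera

### The job

Take the lens off the upward-facing bench camera for cleaning: press the release button on the camera's deck fully down, turn the lens a quarter turn anticlockwise (seen from above) while it stays seated, and lift it off. Set it down gently, standing upright on its mount end, in the round rest (not the square tray), and leave the other things on the bench undisturbed.

Things in the scene. Friction and masses are not known exactly. Their poses are not given: they have to be found in the camera images.
- camera: Grey camera housing 46 mm tall on an aluminium base plate, 150 x 110 mm, fixed to the bench. Origin on the bench directly under the mount axis, z up; it reaches from x = -100 to +50 mm and y = -55 to +55 mm, so -x is the long end, which carries the button.
- mount (a point): Centre of the bayonet mount, in the camera's flat deck 46 mm above the bench. Steel plate 6 mm thick, bore 43 mm, with an entry slot 30 mm wide along the camera's y axis. Three steel pins stand 7 to 8 mm above the deck 37 mm from the axis: two fixed stops and, next to the lens's ear, the lock pin that goes down with the button.
- lens: Black round lens, loose, about 0.18 to 0.35 kg, 82 mm tall. Origin at the centre of its underside, z up its axis. Spigot 40 mm wide, z = 0 to 12 mm, with two lugs at +x and -x reaching 26 mm from the axis; aluminium flange 62 mm wide, z = 12 to 20 mm, with an ear at -x reaching 42 mm from the axis. Mounted, its origin is 34 mm above the bench and its axes agree with the camera's.
- lens_grip (a point): Point on the lens axis at mid height of the black barrel, 56 mm wide, z = 20 to 82 mm of the lens; 51 mm above the lens's underside, 85 mm above the bench when mounted (top of the lens 116 mm). Grip the barrel here or up to 10 mm higher; finger tips below 62 mm above the bench would come near the flange and pins.
- lens_ear (a point): Top of the lens's ear, 38 mm from the lens axis at its -x. While locked it is caught between a stop and the lock pin. With the button down the lens turns freely anticlockwise seen from above (positive about z) until the ear meets the other stop at about 1.65 rad; turned between about 1.4 and 1.65 rad it lifts straight out (at less, the lugs hold it with 2 mm of play).
- release (a joint): Travel of the release button: 0 up (locked) to 0.008 m fully down. It moves straight down against about 2.5 N of friction, has no return spring and stays where it is pushed, so it need not be held while turning. The lock pin is clear of the ear from about 0.0065 m on.
- release_top (a point): Centre of the top of the black round release button, 26 mm wide, 75 mm from the mount axis towards the camera's -x end (at 195 degrees in the camera's frame). Its top is 58 mm above the bench when up, 50 mm when fully down.
- rest: Round shallow steel dish with a black rubber floor, 116 mm wide over its rim, fixed to the bench. Origin at the centre of its underside; floor 4 mm up and 104 mm across, rim 10 mm up. The lens shall stand in it; standing, the lens's origin is 4 mm above this origin.
- tray: Square shallow steel tray with a black rubber floor, 105 x 105 x 10 mm, fixed. Not to be used. It and the round rest may have changed places. Origin at the centre of its underside.
- beaker_100: Small glass beaker, 55 mm wide, 70 mm tall, loose bystander. Origin at its underside.
- dropper_bottle: Brown dropper bottle, 33 mm wide, 102 mm tall, loose bystander. Origin at its underside.
- funnel: White funnel standing on its mouth, 70 mm wide, 86 mm tall, loose bystander. Origin at its underside.
- timer: White square timer, 62 x 62 x 18 mm, loose bystander. Origin at its underside.
- tape_roll: Roll of tape lying flat, 86 mm wide, 24 mm tall, loose bystander. Origin at its underside.
Not all that is in view belongs to the job. Leave any purple or yellow look-alike of the lens alone. What is shaped like the camera but yellow is not meant.

How it is judged (in metres and radians):
On the way, in this order (a step that is already met when the one before it is completed fails the run):
1. the release button is pressed down (6.5 mm or more) with the lens still locked (value of joint release above 0.0065 m and angle between the x axis of lens and the x axis of camera, either way round below 0.3 rad and z of lens in the frame of camera below 0.039 m), for 0.1 s.
2. the lens is turned about a quarter turn (over 1.3 rad) while still seated in its mount (angle between the x axis of lens and the x axis of camera, either way round above 1.3 rad and z of lens in the frame of camera below 0.039 m and horizontal distance between lens and camera below 0.005 m), for 0.1 s.
3. the lens is lifted off the camera (30 mm or more) (z of lens in the frame of camera above 0.064 m), for 0.1 s.
At the end, for the whole second after the job is handed in: The lens stands upright (within 0.1 rad) and at rest on its mount end on the floor of the round rest, its axis within 30 mm of the rest's centre (horizontal distance between lens and rest below 0.03 m and z of lens in the frame of rest between 0 and 0.008 m and angle between lens's own z axis and vertical below 0.1 rad and linear speed of lens below 0.02 m/s); the robot touches nothing.
It fails at once if a bystander is pushed more than 20 mm (distance of any of beaker_100, dropper_bottle, funnel, timer, tape_roll from where it was at the start of the episode above 0.02 m).
It fails at once if a standing bystander is tipped by more than 0.3 rad (angle between any of beaker_100, dropper_bottle, funnel's own z axis and vertical above 0.3 rad).
It fails at once if the lens is dropped or slammed into the rest (moves faster than 0.45 m/s within 40 mm of its floor) (horizontal distance between lens and rest below 0.06 m and z of lens in the frame of rest below 0.044 m and linear speed of lens above 0.45 m/s).
It fails at once if the lens is tipped over (more than 0.6 rad from upright) (angle between lens's own z axis and vertical above 0.6 rad).
It also fails if it takes over 59 s, if anything falls off the work surface, if the arm or the gripper's body presses on something with over 40 N, if the wrist force passes 120 N, or if a joint passes its speed limit or range.

### The arm

A 6-joint arm with a two-finger parallel gripper is mounted at the origin on a cart in front of the work surface, level with it; the furniture and walls round the work are solid. World frame = base frame: x ahead of the robot, y to its left, z up, the work surface at z = 0. Lengths are in m, angles in degrees, forces in N, time in s.
With the tool pointing down it reaches from about 0.4 to 0.825 m from the base axis. Payload 7 kg.
Tool frame: the origin (TCP) lies on the centre line of the jaws, within the pads' length; the fingertips stand 22 mm ahead of it and the grasp point (between the pads) lies 3 mm ahead of it; z points along the fingers, y is the line along which they close (so a half turn about z gives the same grasp; the last joint's range is limited). The gripper opens to 88 mm and grips with 3 to 60 N. Pads are 19 mm wide; open, the fingers measure 130 mm over their backs; the gripper's body (78 mm by 193 mm) begins 47 mm behind the grasp point.
Start: joints at [-59.353, 20.546, 0.682, 0, -70.136, -16.507], TCP at [0.165, -0.655, 0.249] pointing down, gripper open.
Joint ranges: [-176.03, 176.03], [-82.01, 121.73], [-58.28, 71.71], [-173.87, 95.51], [-174.79, -0.11], [-173.66, 173.66]. Speed limits (degrees/s): [136.94, 136.94, 172.46, 180, 180, 180].

### API

Orientations are given as [roll, pitch, yaw] about the fixed x, y, z axes, in that order (R = Rz(yaw) Ry(pitch) Rx(roll)).
In Python, from plant import get_state, cams, r gives the robot as it stands.
- The arm moves only by the tool apply_moves, never from a script. Its argument "targets" is a list of rows, each an object with "dp": the shift along the world's x, y, z in m, a list of three; "yaw": the turn about the world's z in degrees. In form: [{"dp": [x, y, z], "yaw": yaw}, ...]. A call has 1 to 20 rows; each row is the pose to reach, as a shift and turn from the pose commanded when the call began; what a row does not reach only later rows make up. A row lasts 1/12 s, in which the tool goes at most 41.7 mm and 7.16 degrees, less where a joint would pass 70% of its speed; a pose out of reach is approached as far as the arm can. A call with a gripper value outside its range is refused whole. "grip" is the gripper command: -1 is fully open, 1 is shut, values between are in proportion, set as the call begins (left out, the last holds). The fingers move at their own pace and stop on an object; "squeeze" is the grip in N (left out, the last holds). Time passes only in rows, so rows that repeat a pose let the fingers close. It gives the time, the measured TCP pose, the force, the opening and the grip force at its end, in the units of the state.
- get_state(): the state, without advancing time (a new reading comes with each control period).
- cams.capture(name): name is "side" or "top" or "wrist"; returns a dict with "image" (480x640x3 uint8, red, green, blue), "range_z" (480x640 float32, m along the optical axis (not along the pixel's ray), 0 where there is no reading), "fx", "fy", "cx", "cy" (pixels), "R" (3x3) and "t" (3): a world point X has camera coordinates R X + t; the wrist camera has in their place "T_tool_cam" (4x4, takes a point from camera to tool coordinates, whose origin is the TCP and whose axes are the flange's). Camera axes: x right, y down, z forward; pixel columns grow to the right and rows downward; lengths in m; the calibration is good to about 2 mm. The wrist camera is an equidistant fisheye: a pixel r from the principal point sees the ray r / f radians off the axis. A picture is of the moment at which its call begins: read the wrist's pose just before it.
- r.close_job(): hands the job in; it is judged then, once.
The state is a dict: "time_s": time; "joints": joint angles; "qd": joint speeds; "joint_torque": joint torques, N m; "tcp_pos": TCP position; "eef_rot": TCP orientation; "contact_force": force on the tool from outside, world axes, zero at the start; "moment": the same for the moment, N m; "gripper_width": finger opening in m; "gripper_force": force on a finger pad.
Only numpy, scipy, OpenCV 4.12 (cv2) and the standard library are available. Lean on these libraries where they do the work, as an engineer would, in place of code of your own. Each camera call takes 0.05 s, during which the arm holds its last target. There are 200 camera calls.

## Working session

There is one attempt and no reset: what is moved stays moved. The work goes in short steps, Python scripts to look and compute and a tool call to move; the robot and the scene stay as the last step left them, time stands still between calls to the robot, and variables do not carry over. Pictures are saved under pics/ and viewed, at most 10 in all, crops included, and the job is handed in when it is done.

Besides the shell and the picture viewer there is one more tool, called after "Request:" as a command line: name --argument value ..., lists and objects as JSON in quotes. apply_moves: Moves the arm, as the interface text tells. Its arguments: {"type":"object","properties":{"targets":{"type":"array","items":{"type":"object","properties":{"dp":{"type":"array","items":{"type":"number"}},"yaw":{"type":"number"}}}},"grip":{"type":"number"},"squeeze":{"type":"number"}},"required":["targets"]}

```bash
mkdir -p pics; python3 - <<'E'
from plant import get_state,cams,r
import cv2,numpy as np,pickle
d={}
for n in("top","side"):
    c=cams.capture(n);d[n]=c;cv2.imwrite(f"pics/{n}0.png",c["image"][:,:,::-1])
    print(n,c["fx"],c["cx"],c["cy"],-c["R"].T@c["t"])
pickle.dump(d,open("d.pkl","wb"))
print(get_state())
E
```

```text
top 519.5747639836089 318.5109246517656 244.9752593198582 [0.37441417 0.15939971 1.32711121]
side 494.77944063904454 317.79027949225394 243.41116687115573 [0.37216266 1.26987335 0.53093872]
{'time_s': 0.1, 'joints': array([-5.93528997e+01,  2.05871458e+01,  6.40310939e-01, -1.76770459e-02,
       -7.01349393e+01, -1.65055183e+01]), 'qd': array([ 0.0388333 , -0.00389399,  0.01043996,  0.01090698,  0.02148099,
        0.0896658 ]), 'joint_torque': array([ 1.83101965e-03, -5.84164381e+01,  2.93755603e+01,  7.01540351e+00,
        1.01729447e-02, -6.21531558e-05]), 'tcp_pos': array([ 0.16478529, -0.65417571,  0.24772841]), 'eef_rot': array([ 1.79916874e+02, -7.30104546e-03, -1.65864431e+02]), 'contact_force': array([ 0.30803415, -0.19801653, -0.88416229]), 'moment': array([ 0.06609223, -0.02246424, -0.01022059]), 'gripper_force': 0.0, 'gripper_width': 0.08737416823977338}
```

View pics/top0.png

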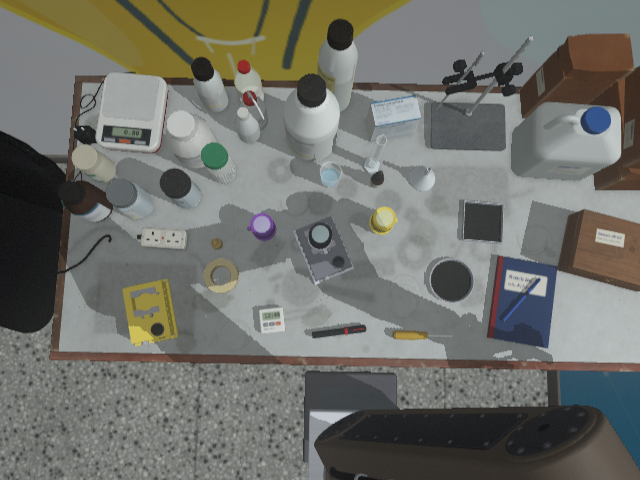

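View pics/side0.png

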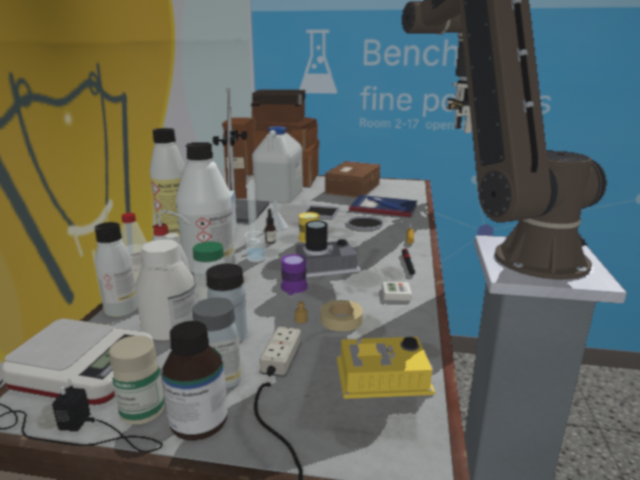

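Top picture: the grey camera is at about (323,248), with the black lens top at (320,235) and the button at (338,262). The round rest is at (451,280) and the square tray at (483,222).
What could be mistaken for them: the purple lens (262,226), the yellow lens (383,221), the yellow camera (150,312), and the tray for the rest. I choose the black lens on the grey camera and the round dish.

```bash
cat > h.py <<'E'
import numpy as np,cv2
def ray(c,u,v,z):
    "pixel -> world point on plane z"
    C=-c["R"].T@c["t"]; d=c["R"].T@np.array([(u-c["cx"])/c["fx"],(v-c["cy"])/c["fy"],1])
    return C+d*(z-C[2])/d[2]
def cloud(c):
    v,u=np.mgrid[:480,:640];Z=c["range_z"]
    P=np.stack([(u-c["cx"])/c["fx"]*Z,(v-c["cy"])/c["fy"]*Z,Z],-1)
    return (P-c["t"])@c["R"]
E
python3 - <<'E'
import pickle,cv2,numpy as np
from h import *
d=pickle.load(open("d.pkl","rb"));c=d["top"];P=cloud(c);Z=c["range_z"]>0
def comp(m,p):
    n,l,s,ce=cv2.connectedComponentsWithStats(m.astype(np.uint8)); 
    sub=l[p[1]-3:p[1]+4,p[0]-3:p[0]+4]; k=np.bincount(sub[sub>0]).argmax(); return l==k
def box(x0,x1,y0,y1):
    b=np.zeros((480,640),bool);b[y0:y1,x0:x1]=1;return b
cam=box(285,365,205,295)
m=comp(cam&Z&(abs(P[...,2]-.116)<.012),(320,235))
q=P[m];(cx,cy),rr=cv2.minEnclosingCircle(q[:,:2].astype(np.float32));print("lens top",q.mean(0),np.median(q[:,2]),(cx,cy),rr,m.sum())
mu=np.argwhere(m).mean(0)[::-1];print(mu,ray(c,*mu,.116))
g=c["image"].max(-1)
b=box(325,352,250,275)&(g<60);b=comp(b,(338,262));mu=np.argwhere(b).mean(0)[::-1];print("button",mu,b.sum(),ray(c,*mu,.058),np.median(P[b][:,2]))
pl=cam&Z&(P[...,2]>.03)&(P[...,2]<.052);q=P[pl];print("deck z",np.median(q[:,2]))
print("deck rect",cv2.minAreaRect(q[:,:2].astype(np.float32)*1000))
for n,B,p in(("rest",box(420,485,250,312),(451,280)),("tray",box(455,512,195,248),(483,222))):
    k=comp(B&(g<70),p);cn=max(cv2.findContours(k.astype(np.uint8),0,2)[0],key=cv2.contourArea)
    e=cv2.minAreaRect(cn)[0];print(n,e,k.sum(),ray(c,*e,.004),np.median(P[k][:,2]),np.ptp(P[k][:,0]),np.ptp(P[k][:,1]))
# obstacles >25mm tall near work
ob=Z&(P[...,2]>.02)&(P[...,2]<.5)&(P[...,0]<.62)&(P[...,0]>.1)&(P[...,1]>-.35)&(P[...,1]<.5)
n,l,s,ce=cv2.connectedComponentsWithStats(ob.astype(np.uint8))
for i in range(1,n):
    if s[i,4]>25: q=P[l==i];print(ce[i].round(),q.mean(0).round(3),q.min(0).round(3),q.max(0).round(3))
im=c["image"][190:320,270:500,::-1];cv2.imwrite("pics/crop1.png",cv2.resize(im,None,fx=3.4,fy=3.4,interpolation=2))
E
```

```text
lens top [0.57355937 0.14237342 0.11520245] 0.11538661923575012 (0.5739776492118835, 0.1423925906419754) 0.028043368831276894 442
[319.97511312 233.40045249] [0.57341172 0.14238729 0.116     ]
button [337.78571429 260.82857143] 70 [0.51569715 0.0963751  0.058     ] 0.0585464180664041
deck z 0.04609079083317795
deck rect ((548.0628662109375, 130.6634979248047), (144.30462646484375, 102.0118179321289), 23.794919967651367)
rest (451.00006103515625, 280.0000305175781) 1229 [ 0.47904943 -0.19674787  0.004     ] 0.0041912035399487525 0.15388218490409872 0.40610026372727254
tray (482.5113220214844, 222.25051879882812) 1277 [ 0.63119924 -0.28115695  0.004     ] 0.0046949108980293315 0.30547038572353286 0.49139366351946556
[262. 226.] [0.594 0.284 0.072] [0.571 0.256 0.02 ] [0.62  0.325 0.089]
[382. 225.] [ 0.607 -0.011  0.068] [ 0.593 -0.041  0.02 ] [0.62  0.017 0.089]
[323. 248.] [0.545 0.133 0.062] [0.47  0.062 0.021] [0.62  0.202 0.123]
[181. 239.] [0.565 0.49  0.03 ] [0.542 0.481 0.02 ] [0.59 0.5  0.04]
[216. 243.] [0.558 0.403 0.03 ] [0.547 0.391 0.02 ] [0.571 0.417 0.044]
[220. 275.] [0.478 0.389 0.024] [0.435 0.346 0.02 ] [0.52  0.432 0.032]
[509. 312.] [ 0.399 -0.335  0.024] [ 0.38 -0.35  0.02] [ 0.421 -0.317  0.03 ]
[409. 334.] [ 0.34  -0.085  0.023] [ 0.331 -0.128  0.02 ] [ 0.351 -0.047  0.028]
[368. 439.] [0.166 0.056 0.368] [ 0.1   -0.057  0.144] [0.241 0.147 0.5  ]
```

View pics/crop1.png

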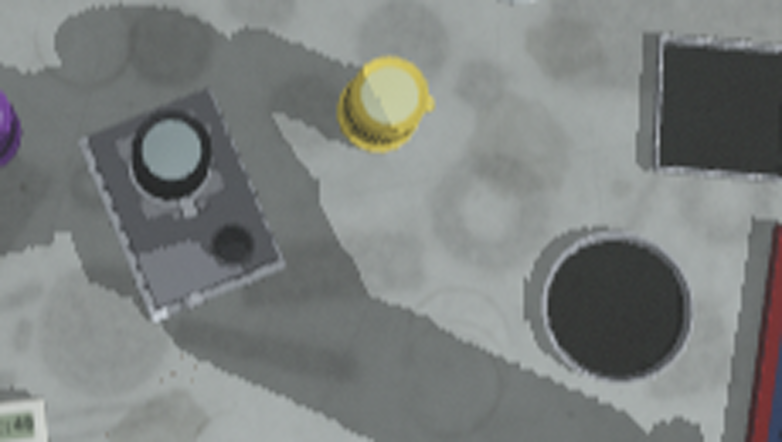

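The crop confirms the choice: black lens (172,155), ear (188,208), button (232,243), round dish (617,305). Camera yaw is about 23.5°, and the button is 74 mm from the axis, which matches the description. I'll press with shut fingers, with the gripper body across the lens-to-button line.

Request:
apply_moves --targets '[{"dp":[0.285,0.305,0.03],"yaw":24},{"dp":[0.285,0.305,0.03],"yaw":24},{"dp":[0.285,0.305,0.03],"yaw":24},{"dp":[0.285,0.305,0.03],"yaw":24},{"dp":[0.285,0.305,0.03],"yaw":24},{"dp":[0.285,0.305,0.03],"yaw":24},{"dp":[0.285,0.305,0.03],"yaw":24},{"dp":[0.285,0.305,0.03],"yaw":24},{"dp":[0.285,0.305,0.03],"yaw":24},{"dp":[0.285,0.305,0.03],"yaw":24},{"dp":[0.385,0.605,0.0],"yaw":24},{"dp":[0.385,0.605,0.0],"yaw":24},{"dp":[0.385,0.605,0.0],"yaw":24},{"dp":[0.385,0.605,0.0],"yaw":24},{"dp":[0.385,0.605,0.0],"yaw":24},{"dp":[0.385,0.605,0.0],"yaw":24},{"dp":[0.385,0.605,0.0],"yaw":24},{"dp":[0.385,0.605,0.0],"yaw":24},{"dp":[0.385,0.605,0.0],"yaw":24},{"dp":[0.385,0.605,0.0],"yaw":24}]' --grip 1

```text
time_s: 1.77
tcp_pos: [0.5499, -0.048, 0.2478]
eef_rot: [180.0, -0.1, -141.7]
contact_force: [0.3, -0.7, 0.1]
gripper_width: 0.0004
gripper_force: 0.0
```

Request:
apply_moves --targets '[{"dp":[-0.0374,0.143,0.0],"yaw":0},{"dp":[-0.0374,0.143,0.0],"yaw":0},{"dp":[-0.0374,0.143,0.0],"yaw":0},{"dp":[-0.0374,0.143,-0.1],"yaw":0},{"dp":[-0.0374,0.143,-0.1],"yaw":0},{"dp":[-0.0374,0.143,-0.1],"yaw":0},{"dp":[-0.0374,0.143,-0.1],"yaw":0},{"dp":[-0.0374,0.143,-0.1],"yaw":0},{"dp":[-0.0374,0.143,-0.1],"yaw":0}]'

```text
time_s: 2.52
tcp_pos: [0.5136, 0.093, 0.1501]
eef_rot: [-180.0, 0.1, -141.9]
contact_force: [1.3, 0.8, -0.1]
gripper_width: 0.0004
gripper_force: 0.0
```

```bash
python3 - <<'E'
from plant import get_state,cams
import cv2,numpy as np,pickle
s=get_state();print(s["tcp_pos"],s["eef_rot"])
c=cams.capture("wrist");cv2.imwrite("pics/w1.png",c["image"][:,:,::-1]);pickle.dump((s,c),open("w1.pkl","wb"))
print(c["T_tool_cam"].round(3),c["fx"],c["cx"],c["cy"])
# project expected button top & lens top centre
from scipy.spatial.transform import Rotation as R
T=np.eye(4);T[:3,:3]=R.from_euler("xyz",s["eef_rot"],degrees=True).as_matrix();T[:3,3]=s["tcp_pos"]
M=np.linalg.inv(T@c["T_tool_cam"])
for X in([.5157,.0964,.058],[.574,.1424,.116]):
    p=(M@np.r_[X,1])[:3];th=np.arctan2(np.hypot(*p[:2]),p[2]);q=p[:2]/np.hypot(*p[:2])*th*c["fx"];print(q+[c["cx"],c["cy"]])
E
```

```text
[0.51361591 0.09299342 0.15014705] [-1.79951011e+02  9.75224390e-02 -1.41887588e+02]
[[ 0.    -0.969 -0.249  0.068]
 [ 1.     0.001 -0.001 -0.   ]
 [ 0.001 -0.249  0.969 -0.136]
 [ 0.     0.     0.     1.   ]] 371.64829954431775 319.3892996366393 242.19903691823984
[322.12090952 261.41467587]
[322.52074936 411.99666812]
```

View pics/w1.png

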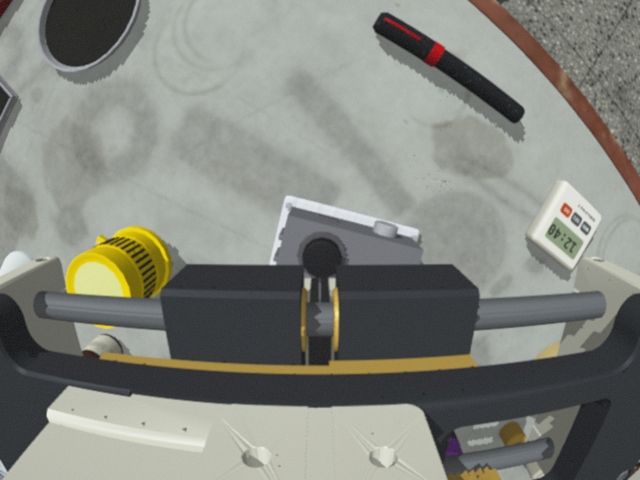

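The wrist view shows the button at (322,256) straight below the closed fingers, about 5 px from where I predicted it, so I'm pressing it.

Request:
apply_moves --targets '[{"dp":[0,0,-0.035],"yaw":0},{"dp":[0,0,-0.06],"yaw":0},{"dp":[0,0,-0.066],"yaw":0},{"dp":[0,0,-0.069],"yaw":0},{"dp":[0,0,-0.071],"yaw":0},{"dp":[0,0,-0.073],"yaw":0},{"dp":[0,0,-0.075],"yaw":0},{"dp":[0,0,-0.077],"yaw":0},{"dp":[0,0,-0.077],"yaw":0}]'

```text
time_s: 3.32
tcp_pos: [0.5134, 0.0939, 0.0723]
eef_rot: [-180.0, 0.1, -141.8]
contact_force: [0.3, 0.1, 2.5]
gripper_width: 0.0005
gripper_force: 1.1
```

Request:
apply_moves --targets '[{"dp":[0,0,-0.0005],"yaw":0},{"dp":[0,0,-0.001],"yaw":0},{"dp":[0,0,-0.0015],"yaw":0},{"dp":[0,0,-0.0015],"yaw":0}]'

```text
time_s: 3.65
tcp_pos: [0.5135, 0.0939, 0.0721]
eef_rot: [-179.9, 0.1, -141.8]
contact_force: [-3.2, -1.7, 17.2]
gripper_width: 0.0002
gripper_force: 9.2
```

Request:
apply_moves --targets '[{"dp":[0,0,0.03],"yaw":0},{"dp":[0,0,0.07],"yaw":0},{"dp":[0,0,0.11],"yaw":0},{"dp":[0,0,0.13],"yaw":0}]'

```text
time_s: 3.98
tcp_pos: [0.514, 0.0942, 0.205]
eef_rot: [-179.9, 0.3, -141.8]
contact_force: [1.6, 0.9, 0.8]
gripper_width: 0.0006
gripper_force: 0.0
```

Request:
apply_moves --targets '[{"dp":[0.0614,0.0494,0],"yaw":0},{"dp":[0.0614,0.0494,0],"yaw":0},{"dp":[0.0614,0.0494,0],"yaw":0},{"dp":[0.0614,0.0494,0],"yaw":0},{"dp":[0.0614,0.0494,0],"yaw":0},{"dp":[0.0614,0.0494,0],"yaw":0},{"dp":[0.0614,0.0494,0],"yaw":0},{"dp":[0.0614,0.0494,0],"yaw":0}]' --grip -1

```text
time_s: 4.65
tcp_pos: [0.5735, 0.1425, 0.2004]
eef_rot: [180.0, 0.0, -141.9]
contact_force: [-0.2, 0.1, 0.5]
gripper_width: 0.0481
gripper_force: 0.0
```

```bash
python3 - <<'E'
from plant import get_state,cams
from h import *
c=cams.capture("wrist");s=get_state();print(s["tcp_pos"],s["eef_rot"],s["gripper_width"])
cv2.imwrite("pics/w2.png",c["image"][:,:,::-1])
from scipy.spatial.transform import Rotation as R
T=np.eye(4);T[:3,:3]=R.from_euler("xyz",s["eef_rot"],degrees=True).as_matrix();T[:3,3]=s["tcp_pos"]
v,u=np.mgrid[:480,:640];a=(u-c["cx"])/c["fx"];b=(v-c["cy"])/c["fy"];th=np.hypot(a,b);k=np.tan(th)/np.maximum(th,1e-9)
Z=c["range_z"];P=np.stack([a*k*Z,b*k*Z,Z,np.ones_like(Z)],-1)@(T@c["T_tool_cam"]).T
for lab,lo,hi,x,y,rad in(("lens top",.11,.12,.574,.1424,.04),("button",.046,.056,.5157,.0964,.018)):
    m=(Z>0)&(P[...,2]>lo)&(P[...,2]<hi)&(np.hypot(P[...,0]-x,P[...,1]-y)<rad)
    if lab=="button": m&=c["image"].max(-1)<60
    q=P[m][:,:3]
    if len(q)>10: print(lab,len(q),np.median(q[:,2]),cv2.minEnclosingCircle(q[:,:2].astype(np.float32)),q.mean(0))
    else: print(lab,"none")
E
```

```text
[0.57356008 0.14252878 0.20042568] [-1.79998088e+02  2.60010809e-02 -1.41868289e+02] 0.05196731322103389
lens top 6055 0.11494889166900624 ((0.573743462562561, 0.14231358468532562), 0.028420070186257362) [0.57304412 0.14160586 0.11491903]
button 733 0.049664818020302426 ((0.5153382420539856, 0.09544388949871063), 0.012108529917895794) [0.51544013 0.09568558 0.04966805]
```

View pics/w2.png

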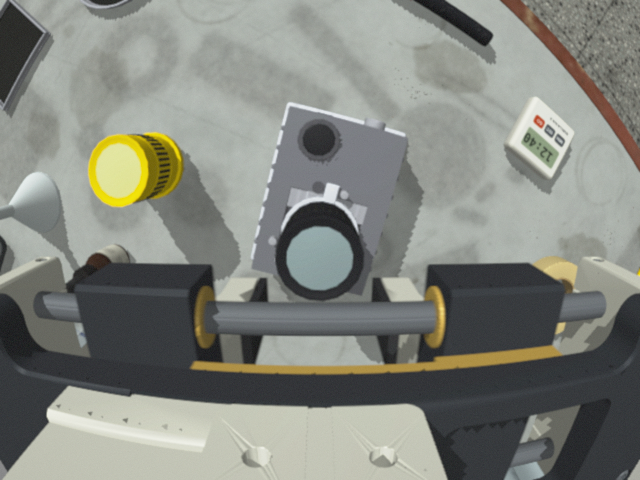

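The wrist view shows the button at (320,140), down with its top at 49.7 mm, and the lens at (320,255), still locked and centred between the fingers. I'll let the fingers open fully, then descend.

Request:
apply_moves --targets '[{"dp":[0,0,-0.03],"yaw":0},{"dp":[0,0,-0.03],"yaw":0},{"dp":[0,0,-0.03],"yaw":0},{"dp":[0,0,-0.03],"yaw":0},{"dp":[0,0,-0.03],"yaw":0},{"dp":[0,0,-0.03],"yaw":0},{"dp":[0,0,-0.03],"yaw":0},{"dp":[0,0,-0.05],"yaw":0},{"dp":[0,0,-0.07],"yaw":0},{"dp":[0,0,-0.09],"yaw":0},{"dp":[0,0,-0.1],"yaw":0},{"dp":[0,0,-0.1075],"yaw":0},{"dp":[0,0,-0.1075],"yaw":0},{"dp":[0,0,-0.1075],"yaw":0}]'

```text
time_s: 5.87
tcp_pos: [0.5743, 0.143, 0.093]
eef_rot: [-180.0, 0.0, -141.8]
contact_force: [0.9, -0.3, 0.0]
gripper_width: 0.0876
gripper_force: 0.0
```

Request:
apply_moves --targets '[{"dp":[0,0,0],"yaw":0},{"dp":[0,0,0],"yaw":0},{"dp":[0,0,0],"yaw":0},{"dp":[0,0,0],"yaw":0},{"dp":[0,0,0],"yaw":0},{"dp":[0,0,0],"yaw":0},{"dp":[0,0,0],"yaw":0},{"dp":[0,0,0],"yaw":0},{"dp":[0,0,0],"yaw":0},{"dp":[0,0,0],"yaw":0}]' --grip 1 --squeeze 25

```text
time_s: 6.7
tcp_pos: [0.574, 0.1429, 0.0929]
eef_rot: [-180.0, 0.0, -141.9]
contact_force: [-1.7, -0.9, 5.9]
gripper_width: 0.0555
gripper_force: 25.0
```

Request:
apply_moves --targets '[{"dp":[0,0,0],"yaw":3},{"dp":[0,0,0],"yaw":8},{"dp":[0,0,0],"yaw":13},{"dp":[0,0,0],"yaw":18},{"dp":[0,0,0],"yaw":23},{"dp":[0,0,0],"yaw":28},{"dp":[0,0,0],"yaw":33},{"dp":[0,0,0],"yaw":38},{"dp":[0,0,0],"yaw":43},{"dp":[0,0,0],"yaw":48},{"dp":[0,0,0],"yaw":53},{"dp":[0,0,0],"yaw":58},{"dp":[0,0,0],"yaw":63},{"dp":[0,0,0],"yaw":68},{"dp":[0,0,0],"yaw":73},{"dp":[0,0,0],"yaw":78},{"dp":[0,0,0],"yaw":83},{"dp":[0,0,0],"yaw":87},{"dp":[0,0,0],"yaw":88},{"dp":[0,0,0],"yaw":88}]'

```text
time_s: 8.37
tcp_pos: [0.5742, 0.1431, 0.0928]
eef_rot: [-180.0, -0.0, -53.9]
contact_force: [-0.4, 1.2, 4.6]
gripper_width: 0.0559
gripper_force: 25.0
```

```bash
python3 - <<'E'
from plant import get_state,cams
import cv2
s=get_state();print(s["moment"],s["contact_force"],s["eef_rot"])
c=cams.capture("wrist");cv2.imwrite("pics/w3.png",c["image"][:,:,::-1])
E
```

```text
[0.30646264 0.45259398 0.04458152] [-0.36558141  1.23554627  4.57809163] [-1.79957838e+02 -7.46557476e-03 -5.38860305e+01]
```

View pics/w3.png

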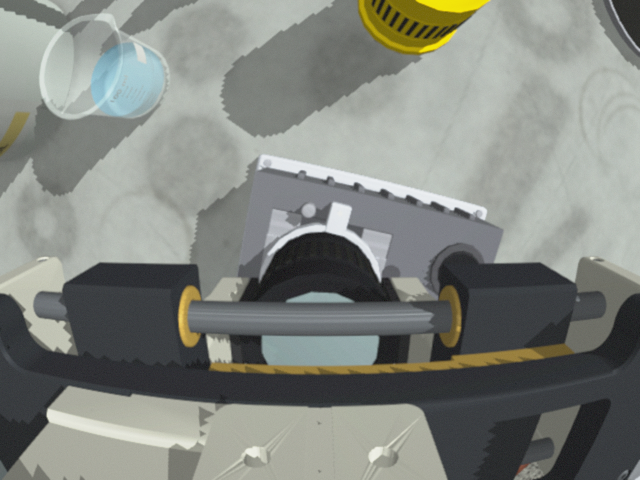

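The ear at (339,215) has turned with the gripper and now sits just short of the other stop at (308,210). Lifting.

Request:
apply_moves --targets '[{"dp":[0,0,0.002],"yaw":0},{"dp":[0,0,0.005],"yaw":0},{"dp":[0,0,0.01],"yaw":0},{"dp":[0,0,0.017],"yaw":0},{"dp":[0,0,0.025],"yaw":0},{"dp":[0,0,0.035],"yaw":0},{"dp":[0,0,0.05],"yaw":0},{"dp":[0,0,0.07],"yaw":0},{"dp":[0,0,0.09],"yaw":0},{"dp":[0,0,0.105],"yaw":0},{"dp":[0,0,0.11],"yaw":0},{"dp":[0,0,0.11],"yaw":0}]'

```text
time_s: 9.42
tcp_pos: [0.5745, 0.1432, 0.2047]
eef_rot: [-179.8, -0.0, -53.9]
contact_force: [0.1, 0.0, -4.0]
gripper_width: 0.0561
gripper_force: 25.0
```

Request:
apply_moves --targets '[{"dp":[-0.004,-0.012,0],"yaw":0},{"dp":[-0.01,-0.034,0],"yaw":0},{"dp":[-0.017,-0.06,0],"yaw":0},{"dp":[-0.024,-0.086,0],"yaw":0},{"dp":[-0.031,-0.112,0],"yaw":0},{"dp":[-0.039,-0.138,0],"yaw":0},{"dp":[-0.046,-0.164,0],"yaw":0},{"dp":[-0.053,-0.19,0],"yaw":0},{"dp":[-0.061,-0.216,0],"yaw":0},{"dp":[-0.068,-0.242,0],"yaw":0},{"dp":[-0.075,-0.268,0],"yaw":0},{"dp":[-0.083,-0.294,0],"yaw":0},{"dp":[-0.089,-0.318,0],"yaw":0},{"dp":[-0.093,-0.333,0],"yaw":0},{"dp":[-0.095,-0.339,0],"yaw":0},{"dp":[-0.095,-0.339,0],"yaw":0}]'

```text
time_s: 10.75
tcp_pos: [0.4774, -0.1973, 0.2015]
eef_rot: [179.9, 0.1, -54.0]
contact_force: [0.6, -0.1, -3.4]
gripper_width: 0.0559
gripper_force: 25.0
```

```bash
python3 - <<'E'
from plant import get_state,cams
import cv2
s=get_state();print(s["tcp_pos"],s["contact_force"],s["gripper_width"])
c=cams.capture("wrist");cv2.imwrite("pics/w4.png",c["image"][:,:,::-1])
E
```

```text
[ 0.47739133 -0.19727837  0.20145653] [ 0.58833571 -0.09423649 -3.35606561] 0.055884725648014937
```

View pics/w4.png

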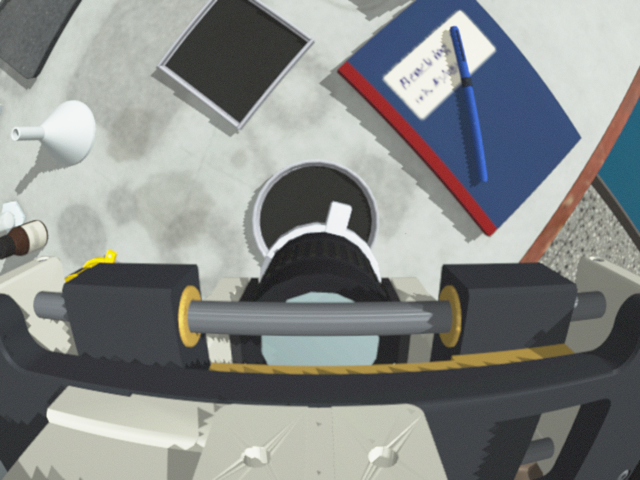

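The lens hangs upright in the jaws at (320,330) over the round dish, whose rim is centred near (315,220) because it lies lower. Lowering slowly.

Request:
apply_moves --targets '[{"dp":[0,0,-0.01],"yaw":0},{"dp":[0,0,-0.03],"yaw":0},{"dp":[0,0,-0.05],"yaw":0},{"dp":[0,0,-0.07],"yaw":0},{"dp":[0,0,-0.09],"yaw":0},{"dp":[0,0,-0.105],"yaw":0},{"dp":[0,0,-0.117],"yaw":0},{"dp":[0,0,-0.125],"yaw":0},{"dp":[0,0,-0.13],"yaw":0},{"dp":[0,0,-0.133],"yaw":0},{"dp":[0,0,-0.1355],"yaw":0},{"dp":[0,0,-0.137],"yaw":0},{"dp":[0,0,-0.138],"yaw":0},{"dp":[0,0,-0.139],"yaw":0},{"dp":[0,0,-0.139],"yaw":0}]'

```text
time_s: 12.05
tcp_pos: [0.479, -0.1962, 0.0638]
eef_rot: [-180.0, -0.0, -53.9]
contact_force: [-0.4, -0.1, -3.4]
gripper_width: 0.0557
gripper_force: 25.0
```

Request:
apply_moves --targets '[{"dp":[0,0,-0.0005],"yaw":0},{"dp":[0,0,-0.001],"yaw":0},{"dp":[0,0,-0.0015],"yaw":0},{"dp":[0,0,-0.0015],"yaw":0},{"dp":[0,0,-0.0015],"yaw":0}]'

```text
time_s: 12.47
tcp_pos: [0.4791, -0.1962, 0.0629]
eef_rot: [-180.0, -0.0, -53.8]
contact_force: [-1.3, 1.6, 5.0]
gripper_width: 0.0558
gripper_force: 25.0
```

It has touched the floor: the vertical force went from -3.4 to +5 N. Releasing.

Request:
apply_moves --targets '[{"dp":[0,0,0],"yaw":0},{"dp":[0,0,0],"yaw":0},{"dp":[0,0,0],"yaw":0},{"dp":[0,0,0],"yaw":0},{"dp":[0,0,0],"yaw":0},{"dp":[0,0,0],"yaw":0},{"dp":[0,0,0],"yaw":0},{"dp":[0,0,0],"yaw":0},{"dp":[0,0,0],"yaw":0},{"dp":[0,0,0],"yaw":0}]' --grip -1

```text
time_s: 13.3
tcp_pos: [0.4789, -0.1961, 0.062]
eef_rot: [180.0, 0.0, -53.9]
contact_force: [0.3, 0.5, 0.2]
gripper_width: 0.0878
gripper_force: 0.0
```

Request:
apply_moves --targets '[{"dp":[0,0,0.01],"yaw":0},{"dp":[0,0,0.03],"yaw":0},{"dp":[0,0,0.06],"yaw":0},{"dp":[0,0,0.09],"yaw":0},{"dp":[0,0,0.12],"yaw":0},{"dp":[0,0,0.15],"yaw":0},{"dp":[0,0,0.16],"yaw":0},{"dp":[0,0,0.16],"yaw":0},{"dp":[0,0,0.16],"yaw":0}]'

```text
time_s: 14.05
tcp_pos: [0.4789, -0.196, 0.2229]
eef_rot: [-179.9, -0.1, -53.9]
contact_force: [-0.7, -0.4, -0.4]
gripper_width: 0.0878
gripper_force: 0.0
```

```bash
python3 - <<'E'
from plant import get_state,cams
from h import *
from scipy.spatial.transform import Rotation as R
s=get_state();print(s["tcp_pos"],s["contact_force"],s["gripper_width"])
c=cams.capture("wrist");cv2.imwrite("pics/w5.png",c["image"][:,:,::-1])
T=np.eye(4);T[:3,:3]=R.from_euler("xyz",s["eef_rot"],degrees=True).as_matrix();T[:3,3]=s["tcp_pos"]
v,u=np.mgrid[:480,:640];a=(u-c["cx"])/c["fx"];b=(v-c["cy"])/c["fy"];th=np.hypot(a,b);k=np.tan(th)/np.maximum(th,1e-9)
Z=c["range_z"];P=np.stack([a*k*Z,b*k*Z,Z,np.ones_like(Z)],-1)@(T@c["T_tool_cam"]).T
m=(Z>0)&(P[...,2]>.07)&(P[...,2]<.1)&(np.hypot(P[...,0]-.479,P[...,1]+.197)<.045);q=P[m][:,:3]
print(len(q),np.median(q[:,2]),cv2.minEnclosingCircle(q[:,:2].astype(np.float32)))
E
```

```text
[ 0.47891469 -0.19602992  0.22290425] [-0.66231989 -0.43295547 -0.4310143 ] 0.08779436454864267
4195 0.08483215461763649 ((0.4783787727355957, -0.19676552712917328), 0.028353417292237282)
```

View pics/w5.png

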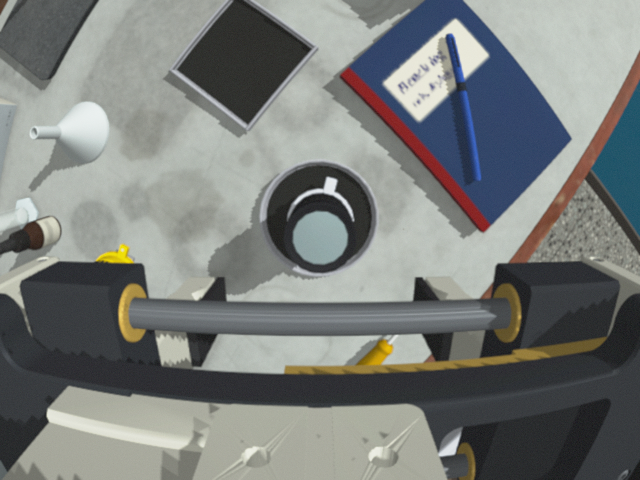

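The lens stands upright and centred in the round dish at (320,230). Its top is at 85 mm, which matches the expected 86 mm, and the robot is clear of it.

```bash
python3 -c "
from plant import r
print(r.close_job())"
```

```text
the job is handed in; nothing more can be done
None
```

The job is handed in at about 14 s: the lens was unlocked, turned about 88°, lifted off, and set down upright at the centre of the round rest, with the robot clear; no verdict came back, and I did not re-measure the bystanders.

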